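# Knock the jammed wick weights out of a bottle

### The arm

A 6-joint arm with a two-finger parallel gripper is mounted at the origin on the work surface. World frame = base frame: x ahead of the robot, y to its left, z up, the work surface at z = 0. Lengths are in m, angles in rad, forces in N, time in s.
With the tool pointing down it reaches from about 0.425 to 0.95 m from the base axis. Payload 3.5 kg.
Tool frame: the origin (TCP) lies at the very end of the fingers, on their centre line; the grasp point (between the pads) lies 19 mm behind it; z points along the fingers, y is the line along which they close (so a half turn about z gives the same grasp; the last joint's range is limited). The gripper opens to 85 mm and grips with 20 to 120 N. Pads are 22 mm wide; open, the fingers measure 114 mm over their backs; the gripper's body (76 mm by 85 mm) begins 54 mm behind the grasp point. The pads swing forward as they close: fully open they stand 13 mm farther back than shut.
Start: joints at [-0.15, 0.286, 1.577, -0, 1.279, -0.15], TCP at [0.675, 0, 0.231] pointing down, gripper open.
Joint ranges: [-2.77, 2.77], [-0.9, 2.22], [0.21, 2.48], [-1.53, 4.67], [0.24, 2.81], [-2.84, 2.84]. Speed limits (rad/s): [2.79, 2.79, 3.14, 3.14, 3.14, 3.14].

### API

Orientations are given as a unit quaternion [x, y, z, w].
In Python, from plant import ctrl gives the robot as it stands.
- The arm moves only by the tool carry_out, never from a script. Its argument "deltas" is one flat list of numbers, 6 for each row, row after row: the shift along the tool's x, y, z in m, then the turn, a rotation vector about the tool's x, y, z in rad. A call has 1 to 5 rows; each row is the pose to reach, as a shift and turn from the pose commanded when the call began, along the tool's axes at that moment; what a row does not reach only later rows make up. A row lasts 1/8 s, in which the tool goes at most 62.5 mm and 10.7 degrees, less where a joint would pass 70% of its speed; a pose out of reach is approached as far as the arm can. A call with a gripper value outside its range is refused whole. "grip" is the opening in per cent of the stroke, from 0 (shut) to 100 (fully open), set as the call begins (left out, the last holds). The fingers move at their own pace and stop on an object; "grip_force" is the grip in N (left out, the last holds). Time passes only in rows, so rows that repeat a pose let the fingers close. It gives the time, the measured TCP pose, the force, the opening and the grip force at its end, in the units of the state.
- ctrl.get_state(): the state, without advancing time (a new reading comes with each control period).
- ctrl.read_camera(name): name is "scene" or "side" or "wrist"; returns (picture, depth): 420x560x3 uint8, red, green, blue; 420x560 float32, m along the optical axis (not along the pixel's ray), 0 where there is no reading.
- ctrl.camera_model(name): a dict with "intrinsics" (3x3 intrinsics, pixels), "extrinsics" (4x4, takes a point from world to camera coordinates); the wrist camera has in their place "hand_eye" (4x4, takes a point from camera to tool coordinates, whose origin is the TCP and whose axes are the flange's). Camera axes: x right, y down, z forward; pixel columns grow to the right and rows downward; lengths in m; the calibration is good to about 2 mm. The wrist camera is an equidistant fisheye: a pixel r from the principal point sees the ray r / f radians off the axis. A picture is of the moment at which its call begins: read the wrist's pose just before it. camera_model takes no time and is no camera call.
- ctrl.sign_off(): hands the job in; it is judged then, once.
Trained networks look in the newest picture that a camera, given by its name, has taken for a name from the list of things; names that differ only in an ending like _2 or _b are one class to them, and where a whole thing is asked for, a point or a joint stands for the part that bears it (a point fixed in the world has none). Each returns a list of dicts, best first, with "score" (0 to 1); they miss things now and then, are a little off and sometimes report something else, mostly with a low value. They report only what shows in the picture. A call takes as long as a camera call. They do not tell look-alikes from the thing itself.
- ctrl.find_in(camera, query): "uv" ([column, row] in pixels, amid what is visible of it).
The state is a dict: "time": time; "qpos": joint angles; "dq": joint speeds; "joint_efforts": joint torques, N m; "eef_pos": TCP position; "tcp_rot": TCP orientation; "contact_force": force on the tool from outside, world axes, zero at the start; "wrist_torque": the same for the moment, N m; "opening": opening from 0.0 (shut) to 1.0 (fully open); "finger_force": force on a finger pad.
Only numpy, scipy, OpenCV 4.12 (cv2) and the standard library are available. Lean on these libraries where they do the work, as an engineer would, in place of code of your own. Each camera call takes 0.05 s, during which the arm holds its last target. There are 200 camera calls.

### The job

Two brass wick weights are jammed in the neck of the blue bottle in the slanted rack. Lift the bottle out, lay it in the flat wooden cradle and let go; then take it again by its body, tip it mouth down over the baking tray and tap its rim smartly against the steel knock bar until both weights have dropped into the tray. Lay the empty bottle back in the cradle, and leave the tart tin, the jar and the palette knife where they are.

Things in the scene. Friction and masses are not known exactly. Their poses are not given: they have to be found in the camera images.
- bottle_mid (a point): Mid-body of the blue bottle with white band, on its axis, 62 mm from the base; its z axis points to the mouth. Bottle 170 mm long, 0.15 kg: body 38 mm wide for 115 mm, a 10 mm shoulder, then a 30 mm wide neck. It starts in the slanted rack, mouth 40 degrees up, the body between side boards, so only the neck can be taken there, best 85 mm from this point towards the mouth.
- bottle_mouth (a point): Centre of the bottle's open mouth (rim outer diameter 30 mm, bore 20 mm), 108 mm beyond bottle_mid along the axis.
- weight1_mid (a point): Centre of the first brass wick weight: a capsule 17 x 28 mm, 45 g, in the bottle's bore. Two stiff lips 20 mm inside the mouth hold it even when the bottle is tipped. A rim tap on something hard, the bottle moving mouth first along its own axis at 0.2 to 0.3 m/s, opens the lips bit by bit (one or more taps); the weights slide out once the bottle is drawn back and tipped 30 to 40 degrees.
- weight2_mid (a point): Centre of the second, equal weight, behind the first (deeper in the bore). Carry the tipped bottle smoothly: a hard jerk in the air can shake the weights loose before the tap.
- rack_mid (a point): Centre of the underside of the fixed plywood rack, 150 x 90 mm foot, on the table. Its x axis points the way the bottle's mouth leans; the trough rises at 40 degrees, to about 115 mm height.
- cradle_mid (a point): Point over the middle of the fixed wooden cradle, 55 mm above the table, where mid-body of the lying bottle belongs, its axis along the cradle's x axis either way round. Cradle foot 120 x 80 mm, 12 mm thick; two V blocks 14 mm thick, 70 mm wide and 55 mm high stand 42 mm before and behind this point; the 70 mm gap between them is free for fingers.
- tray_floor (a point): Centre of the inner floor of the fixed aluminium baking tray, 4 mm above the table. Tray 260 mm along its x axis by 340 mm along its y axis, rim 26 mm high.
- bar_top (a point): Middle of the top of the steel knock bar standing across the middle of the tray, 60 mm above the table: a bar on edge, 8 mm thick along its x axis, 180 mm long along its y axis, with 30 mm wide feet at its ends. Its long upper edges are what the rim is tapped against, from either side.
- tart_tin_mid (a point): Centre of a small fluted steel tart tin, 68 mm wide, 22 mm high; a bystander.
- jar_mid (a point): Centre of a green glass jar, 60 mm wide, 65 mm high; a bystander.
- palette_knife_mid (a point): Middle of a palette knife with black handle lying on the table, 240 mm long, along its x axis; a bystander.
Things that resemble listed ones, but are neither listed nor needed, are in the scene too. There is more than one size of the part that bears bottle_mid; the job needs the larger. Of the things shaped like the part that bears cradle_mid, the wooden one is meant.

How it is judged:
On the way, in this order (a step that is already met when the one before it is completed fails the run):
1. the bottle lies in the cradle, let go (horizontal distance between bottle_mid and cradle_mid below 0.025 m and z of bottle_mid in the frame of cradle_mid between -0.006 and 0.006 m and angle between bottle_mid's own z axis and vertical between 1.47 and 1.67 rad and angle between the z axis of bottle_mid and the x axis of cradle_mid, either way round below 0.12 rad and contact force between the fingers and bottle below 0.1 N and linear speed of bottle below 0.02 m/s), for 0.2 s.
2. the bottle, held by its body, mouth at least 10 degrees below level, is tapped on the knock bar (over 2 N) with both weights still in it (contact force between bottle and knock_bar above 2 N and angle between bottle_mid's own z axis and vertical above 1.745 rad and contact force between the fingers and bottle above 1 N and distance between the grasp point and bottle_mid below 0.06 m and distance between weight1_mid and bottle_mouth below 0.045 m and distance between weight2_mid and bottle_mouth below 0.075 m).
3. both weights are in the tray (x of weight1_mid in the frame of tray_floor between -0.126 and 0.126 m and y of weight1_mid in the frame of tray_floor between -0.166 and 0.166 m and z of each of weight1_mid, weight2_mid in the frame of tray_floor below 0.022 m and distance between each of weight1_mid, weight2_mid and bottle_mouth above 0.02 m and x of weight2_mid in the frame of tray_floor between -0.126 and 0.126 m and y of weight2_mid in the frame of tray_floor between -0.166 and 0.166 m), for 0.1 s.
At the end, for the whole second after the job is handed in: Both weights lie inside the tray, below its rim; the bottle lies in the cradle, released and at rest, the middle of its body within 25 mm sideways and 6 mm in height of cradle_mid, within 0.1 rad of level and 0.12 rad of the cradle's direction (all of step 1 and all of step 3); the robot touches nothing.
It fails at once if the tart tin is moved more than 30 mm (distance of tart_tin_mid from where it was at the start of the episode above 0.03 m).
It fails at once if the jar is moved more than 30 mm (distance of jar_mid from where it was at the start of the episode above 0.03 m).
It fails at once if the palette knife is moved more than 30 mm (distance of palette_knife_mid from where it was at the start of the episode above 0.03 m).
It also fails if it takes over 48 s, if anything falls off the work surface, if the arm or the gripper's body presses on something with over 40 N, if the wrist force passes 120 N, or if a joint passes its speed limit or range.

## Working session

There is one attempt and no reset: what is moved stays moved. The work goes in short steps, Python scripts to look and compute and a tool call to move; the robot and the scene stay as the last step left them, time stands still between calls to the robot, and variables do not carry over. Pictures are saved under pics/ and viewed, at most 10 in all, crops included, and the job is handed in when it is done.

Besides the shell and the picture viewer there is one more tool, called after "Call:" by a JSON object that holds its "fn" and its "kwargs", one argument or row to a line. carry_out: Moves the arm, as the interface text tells. Its arguments: {"type":"object","properties":{"deltas":{"type":"array"},"grip":{"type":"number"},"grip_force":{"type":"number"}},"required":["deltas"]}

```bash
ls; mkdir -p pics; cat > h.py <<'E'
import numpy as np, cv2
from scipy.spatial.transform import Rotation as R
from plant import ctrl
def cloud(name):
    im,d=ctrl.read_camera(name); m=ctrl.camera_model(name)
    K=np.array(m['intrinsics']);E=np.array(m['extrinsics'])
    v,u=np.mgrid[:420,:560]
    P=np.stack([(u-K[0,2])/K[0,0]*d,(v-K[1,2])/K[1,1]*d,d],-1)
    W=(P-E[:3,3])@E[:3,:3]
    W[d==0]=np.nan
    return im,W
E
python3 - <<'E'
from h import *
out=[]
for n in('scene','side'):
    im,W=cloud(n); np.savez(f'{n}.npz',im=im,W=W)
    cv2.imwrite(f'pics/{n}.png',im[:,:,::-1])
    for q in('bottle_mid','cradle_mid','rack_mid','tray_floor','bar_top','tart_tin_mid','jar_mid','palette_knife_mid'):
        print(n,q,[(np.round(r['uv']).astype(int).tolist(),round(r['score'],2),np.round(W[int(r['uv'][1]),int(r['uv'][0])],3).tolist()) for r in ctrl.find_in(n,q)])
print(ctrl.get_state())
E
```

```text
pics
scene bottle_mid [([180, 244], 0.95, [0.465, -0.28, 0.112]), ([138, 318], 0.76, [0.468, -0.464, 0.021]), ([182, 264], 0.15, [0.496, -0.312, 0.087])]
scene cradle_mid [([200, 349], 0.82, [0.644, -0.44, 0.008]), ([281, 245], 0.65, [0.643, -0.084, 0.011]), ([178, 243], 0.42, [0.461, -0.279, 0.115])]
scene rack_mid [([180, 266], 0.61, [0.492, -0.319, 0.088])]
scene tray_floor [([344, 156], 0.95, [0.628, 0.294, 0.031])]
scene bar_top [([348, 150], 0.8, [0.637, 0.298, 0.055])]
scene tart_tin_mid [([238, 196], 0.69, [0.437, -0.002, 0.002])]
scene jar_mid [([251, 303], 0.63, [0.692, -0.293, 0.062])]
scene palette_knife_mid [([340, 246], 0.7, [0.774, 0.01, 0.001])]
side bottle_mid [([336, 149], 0.83, [0.468, -0.455, 0.027]), ([338, 169], 0.41, [0.464, -0.222, 0.127])]
side cradle_mid [([272, 226], 0.83, [0.63, -0.098, 0.011]), ([288, 151], 0.75, [0.617, -0.394, 0.055])]
side rack_mid [([339, 184], 0.95, [0.453, -0.273, 0.035])]
side tray_floor []
side bar_top [([287, 365], 0.72, [0.547, 0.3, 0.043])]
side tart_tin_mid [([342, 252], 0.95, [0.439, -0.032, 0.007])]
side jar_mid [([260, 178], 0.72, [0.688, -0.267, 0.041])]
side palette_knife_mid [([210, 260], 0.58, [0.773, 0.029, 0.004])]
{'time': 0.9, 'qpos': array([-1.50016001e-01,  2.86248754e-01,  1.57665008e+00, -1.83655113e-05,
        1.27860065e+00, -1.49993196e-01]), 'dq': array([ 7.16673922e-05,  3.04554597e-04, -1.57481294e-03, -6.74837449e-04,
        1.10263629e-03,  5.75411719e-04]), 'joint_efforts': array([ 1.63623345e-04, -4.05960274e+01, -2.92944717e+01, -2.16318722e-04,
        4.07306743e-04, -2.84295531e-06]), 'eef_pos': array([6.75007070e-01, 1.32891167e-05, 2.31386143e-01]), 'tcp_rot': array([7.07112973e-01, 7.07100588e-01, 2.05702168e-05, 4.27120379e-05]), 'contact_force': array([-0.60516696, -0.11241616,  0.29751182]), 'wrist_torque': array([ 0.02500735, -0.03887093,  0.03672632]), 'finger_force': 0.0, 'opening': 1.0006736456987957}
```

View pictures.

View pics/scene.png

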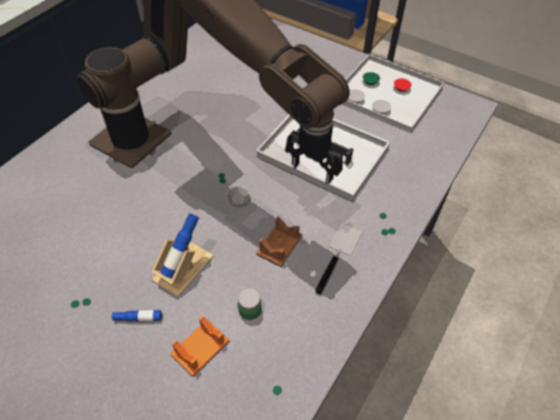

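View pics/side.png

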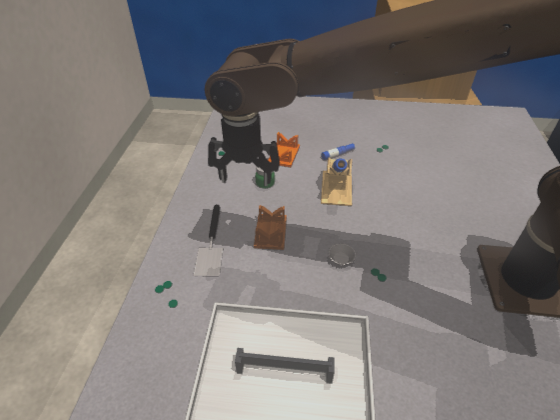

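```bash
python3 - <<'E'
from h import *
D={n:np.load(n+'.npz') for n in('scene','side')}
def sel(n,box,f):
    im,W=D[n]['im'],D[n]['W']; h=cv2.cvtColor(im,cv2.COLOR_RGB2HSV).astype(int); m=np.zeros(im.shape[:2],bool)
    c0,r0,c1,r1=box; m[r0:r1,c0:c1]=1
    m&=np.isfinite(W[...,2])&f(h,W); return W[m]
blue=lambda h,W:(h[...,0]>105)&(h[...,0]<130)&(h[...,1]>120)&(W[...,2]>.03)
for n,b in(('scene',(155,205,205,285)),('side',(325,155,355,185))):
    P=sel(n,b,blue); c=P.mean(0); v=np.linalg.svd(P-c)[2][0]; print(n,'bottle',len(P),c.round(3),v.round(3),P.min(0).round(3),P.max(0).round(3))
for n,b in(('scene',(250,210,310,270)),('side',(245,195,295,255))):
    P=sel(n,b,lambda h,W:W[...,2]>.005)
    print(n,'cradle',len(P),P.min(0).round(3),P.max(0).round(3),cv2.minAreaRect((P[:,:2]*1000).astype(np.float32)))
    Q=P[P[:,2]>.035]; print(' tops',len(Q),Q.mean(0).round(3),cv2.minAreaRect((Q[:,:2]*1000).astype(np.float32)))
# rack
for n,b in(('scene',(145,205,215,300)),('side',(318,155,358,208))):
    P=sel(n,b,lambda h,W:(W[...,2]>.006)&(h[...,0]<30)); print(n,'rack',len(P),cv2.minAreaRect((P[:,:2]*1000).astype(np.float32)),P[:,2].max())
P=sel('side',(225,335,345,390),lambda h,W:W[...,2]>.045); print('bar',len(P),P.mean(0).round(3),P[:,2].max(),cv2.minAreaRect((P[:,:2]*1000).astype(np.float32)))
P=sel('scene',(250,100,400,200),lambda h,W:(W[...,2]<.035)&(W[...,2]>.012)); print('tray',cv2.minAreaRect((P[:,:2]*1000).astype(np.float32)))
P=sel('side',(170,295,390,420),lambda h,W:(W[...,2]<.035)&(W[...,2]>.018)); print('tray',cv2.minAreaRect((P[:,:2]*1000).astype(np.float32)))
for n,b in(('scene',(235,285,268,325)),('side',(250,160,280,190))):
    P=sel(n,b,lambda h,W:W[...,2]>.01);print('jar',P.min(0).round(3),P.max(0).round(3))
a=D['scene']['im'][195:385,110:320]; b=D['side']['im'][130:260,230:380]
o=np.zeros((600,800,3),np.uint8)
a=cv2.resize(a,(400,362),interpolation=2);b=cv2.resize(b,(400,347),interpolation=2);o[:362,:400]=a;o[:347,400:]=b
cv2.imwrite('pics/crop.png',o[:370,:,::-1])
m=ctrl.camera_model('wrist');print(m)
E
```

```text
scene bottle 494 [ 0.466 -0.268  0.118] [-0.005  0.792  0.61 ] [ 0.447 -0.35   0.05 ] [ 0.481 -0.203  0.161]
side bottle 27 [ 0.462 -0.213  0.15 ] [ 0.284 -0.954  0.094] [ 0.447 -0.259  0.133] [ 0.472 -0.204  0.163]
scene cradle 1198 [ 0.528 -0.183  0.005] [0.704 0.005 0.058] ((622.656982421875, -74.36442565917969), (141.41595458984375, 179.10546875), 28.347829818725586)
 tops 262 [ 0.634 -0.083  0.046] ((634.919189453125, -81.74838256835938), (70.642822265625, 101.12042999267578), 3.0917632579803467)
side cradle 1164 [ 0.583 -0.224  0.005] [ 0.695 -0.01   0.058] ((630.9598388671875, -123.27200317382812), (99.9889907836914, 217.57186889648438), 7.725490570068359)
 tops 285 [ 0.633 -0.08   0.047] ((632.265625, -84.0389404296875), (69.02289581298828, 103.5460205078125), 2.719217300415039)
scene rack 1496 ((419.598876953125, -254.01174926757812), (181.71363830566406, 305.0051574707031), 40.71959686279297) 0.11243686858515291
side rack 1158 ((457.91448974609375, -328.5334777832031), (241.7849884033203, 88.01612854003906), 89.47000122070312) 0.1569092747576179
bar 872 [0.551 0.297 0.056] 
[... 253 characters left out ...]
7.99859619140625), (343.0396423339844, 250.02769470214844), 1.0673736333847046)
jar [ 0.654 -0.318  0.01 ] [ 0.711 -0.261  0.069]
jar [ 0.599 -0.39   0.01 ] [0.704 0.017 0.321]
{'intrinsics': array([[325.1922621 ,   0.        , 278.74160313],
       [  0.        , 325.1922621 , 215.02659417],
       [  0.        ,   0.        ,   1.        ]]), 'hand_eye': array([[ 5.81450884e-04, -9.52530132e-01, -3.04443772e-01,
         7.81432994e-02],
       [ 9.99999695e-01,  3.95245871e-04,  6.73251103e-04,
         1.64498092e-04],
       [-5.20961818e-04, -3.04444071e-01,  9.52530071e-01,
        -1.41602241e-01],
       [ 0.00000000e+00,  0.00000000e+00,  0.00000000e+00,
         1.00000000e+00]])}
```

View pics/crop.png

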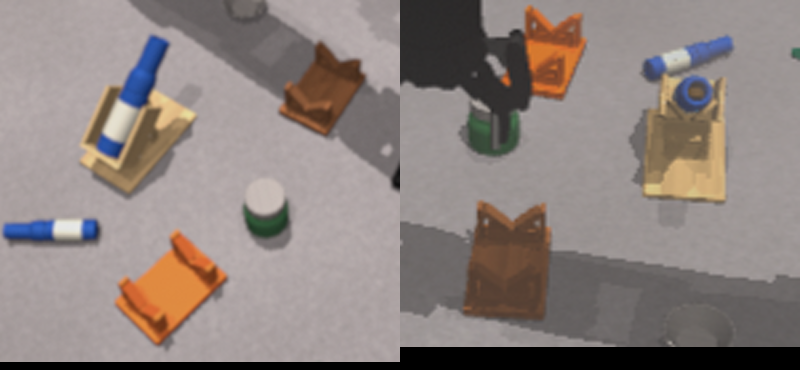

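The blue bottle could be the large one in the rack (scene 180,245) or the small one lying down (138,316). I choose the one in the rack. The cradle could be the brown wood-grained one (scene 280,243) or the orange one (200,347). I choose the brown one. The crop shows the large bottle in the plywood rack with its mouth towards +y, and the brown wood-grained cradle. Next I fit the poses.

```bash
cat >> h.py <<'E'
def delta(pos,rot):
    "tool-frame shift+rotvec from the present pose to pos, rot (TCP)"
    s=ctrl.get_state(); r=R.from_quat(s['tcp_rot'])
    return r.inv().apply(np.array(pos)-s['eef_pos']).round(4),(r.inv()*rot).as_rotvec().round(3)
def tool(pitch,yaw=0):
    "pitch>0: bottle mouth up; base: tool x=+y world, z down; yaw about world z"
    return R.from_euler('z',yaw)*R.from_euler('x',pitch)*R.from_quat([.5**.5,.5**.5,0,0])
E
python3 - <<'E'
from h import *
from scipy.optimize import least_squares
Ps=[]
for n,b in(('scene',(155,205,205,285)),('side',(325,155,355,185))):
    D=np.load(n+'.npz'); im,W=D['im'],D['W']; h=cv2.cvtColor(im,cv2.COLOR_RGB2HSV).astype(int)
    m=np.zeros(im.shape[:2],bool); m[b[1]:b[3],b[0]:b[2]]=1
    m&=np.isfinite(W[...,2])&(W[...,2]>.05)&(h[...,0]>105)&(h[...,0]<130)&(h[...,1]>120)
    m=cv2.erode(m.astype(np.uint8),np.ones((2,2)))>0
    Ps.append(W[m]); print(n,m.sum(),ctrl.camera_model(n)['extrinsics'][:3,:3].T@-ctrl.camera_model(n)['extrinsics'][:3,3])
def prof(t): return np.interp(t,[-.062,.053,.063,.2],[.019,.019,.015,.015])
def ax(p): y=p[3];e=p[4]; return np.array([np.sin(y)*np.cos(e),np.cos(y)*np.cos(e),np.sin(e)])
def mk(P,e=np.radians(40),full=True):
    def f(p):
        p=np.r_[p,e]; a=ax(p); q=P-p[:3]; t=q@a; rr=np.linalg.norm(q-t[:,None]*a,axis=1)
        d1=rr-prof(t)                       # side surface
        ov=np.maximum(t-.108,0)+np.maximum(-.062-t,0)
        return np.r_[d1*1,ov]
    return f
for P in (Ps[0],np.vstack(Ps)):
    s=least_squares(mk(P),[.462,-.29,.09,0.],loss='soft_l1',f_scale=.003); p=np.r_[s.x,np.radians(40)];a=ax(p)
    t=(P-p[:3])@a; print(p.round(4),'cost',s.cost,'t range',np.percentile(t,[0,1,99,100]).round(3),'grasp',(p[:3]+.085*a).round(4),'mouth',(p[:3]+.108*a).round(4))
E
```

```text
scene 397 [ 1.06119734 -0.7484589   1.17158924]
side 1 [0.5179298  0.65918515 0.81473282]
[ 0.4599 -0.2924  0.0811 -0.0042  0.6981] cost 0.0008494814353212153 t range [-0.057 -0.056  0.106  0.107] grasp [ 0.4596 -0.2273  0.1358] mouth [ 0.4595 -0.2096  0.1506]
[ 0.4599 -0.292   0.0814 -0.0055  0.6981] cost 0.0008569923278929219 t range [-0.057 -0.056  0.106  0.109] grasp [ 0.4595 -0.2269  0.136 ] mouth [ 0.4594 -0.2093  0.1508]
```

```bash
python3 - <<'E'
from h import *
T=tool(np.radians(40),.005); z=T.apply([0,0,1]); g=np.array([.4596,-.227,.1360])
for b in(-.08,0):
    print(b,*delta(g+z*(.021+b),T), (g+z*(.021+b)).round(3))
E
```

```text
-0.08 [-0.2649 -0.2152  0.0502] [ 0.002  0.698 -0.005] [ 0.46  -0.265  0.181]
0 [-0.2135 -0.2155  0.1115] [ 0.002  0.698 -0.005] [ 0.46  -0.214  0.12 ]
```

Call:
{"fn": "carry_out", "kwargs": {
  "deltas": [-0.044,-0.036,0,0,0.116,0,-0.088,-0.072,0.005,0,0.233,0,-0.132,-0.108,0.01,0,0.349,0,-0.177,-0.144,0.02,0,0.465,0,-0.221,-0.18,0.03,0,0.582,0],
  "grip": 100
}}

```text
time: 1.52
eef_pos: [0.494, -0.2226, 0.202]
tcp_rot: [0.677, 0.677, 0.204, -0.203]
contact_force: [0.9, -1.0, -0.9]
opening: 0.996
finger_force: 0.0
```

```bash
python3 - <<'E'
from h import *
T=tool(np.radians(40),.005); z=T.apply([0,0,1]); g=np.array([.4596,-.227,.1360])
for b in(-.08,0): print(b,*delta(g+z*(.021+b),T))
print(ctrl.get_state()['qpos'])
E
```

```text
-0.08 [-0.0468 -0.0342 -0.0061] [ 0.005  0.114 -0.003]
0 [-0.0377 -0.0346  0.0734] [ 0.005  0.114 -0.003]
[-0.79629568  0.21296933  1.79942778  0.39760299  1.56915651 -0.8873521 ]
```

Call:
{"fn": "carry_out", "kwargs": {
  "deltas": [-0.047,-0.034,-0.006,0.005,0.114,-0.003,-0.047,-0.034,-0.006,0.005,0.114,-0.003]
}}

```text
time: 1.78
eef_pos: [0.4582, -0.2666, 0.1774]
tcp_rot: [0.666, 0.663, 0.24, -0.244]
contact_force: [0.4, 0.4, 0.1]
opening: 0.997
finger_force: 0.0
```

```bash
python3 - <<'E'
from h import *
s=ctrl.get_state();im,d=ctrl.read_camera('wrist');cv2.imwrite('pics/w1.png',im[:,:,::-1])
T=tool(np.radians(40),.005); z=T.apply([0,0,1]); g=np.array([.4596,-.227,.1360])
print(*delta(g+z*.021,T))
m=ctrl.camera_model('wrist');H=m['hand_eye'];K=m['intrinsics'];T0=R.from_quat(s['tcp_rot'])
for p in(g,[.4595,-.2096,.1506],[.4599,-.2924,.0811]):
    q=H[:3,:3].T@(T0.inv().apply(np.array(p)-s['eef_pos'])-H[:3,3]);th=np.arctan2(np.hypot(q[0],q[1]),q[2]);u=q[:2]/np.hypot(q[0],q[1])*th*K[0,0]+K[:2,2];print(u.round(1))
E
```

```text
[0.0015 0.     0.0784] [-0.    -0.    -0.006]
[280.9 230. ]
[280.6 196.3]
[281.5 334.1]
```

View pics/w1.png

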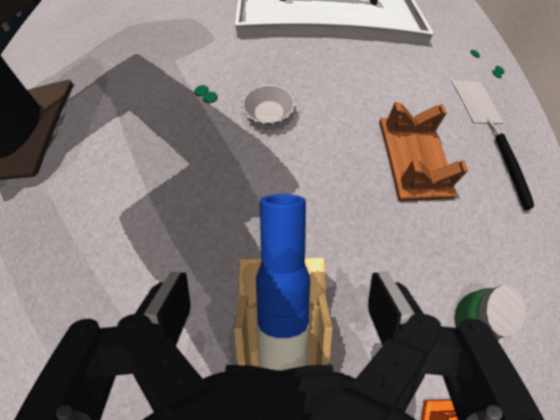

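The wrist view shows the neck centred between the fingers at about column 283, with the mouth at row 197. I predicted (281,196), so the pose is right and I go in.

Call:
{"fn": "carry_out", "kwargs": {
  "deltas": [0.001,0.001,0.04,0,0,-0.006,0.0015,0.001,0.07,0,0,-0.006,0.0015,0.001,0.078,0,0,-0.006]
}}

```text
time: 2.2
eef_pos: [0.4618, -0.2096, 0.1212]
tcp_rot: [0.66, 0.669, 0.24, -0.243]
contact_force: [0.3, -0.3, -0.5]
opening: 1.002
finger_force: 0.0
```

Call:
{"fn": "carry_out", "kwargs": {
  "deltas": [0,0,0,0,0,0,0,0,0,0,0,0,0,0,0,0,0,0,0,0,0,0,0,0],
  "grip": 0,
  "grip_force": 60
}}

```text
time: 2.7
eef_pos: [0.4614, -0.213, 0.1224]
tcp_rot: [0.661, 0.668, 0.24, -0.242]
contact_force: [-2.6, -0.5, 3.7]
opening: 0.326
finger_force: 58.7
```

Call:
{"fn": "carry_out", "kwargs": {
  "deltas": [0,0,-0.01,0,0,0,0,0,-0.03,0,0,0,0,0,-0.055,0,0,0,0,0,-0.08,0,0,0,0,0,-0.09,0,0,0]
}}

```text
time: 3.32
eef_pos: [0.4626, -0.2723, 0.1925]
tcp_rot: [0.662, 0.668, 0.24, -0.24]
contact_force: [0.4, 0.1, -2.6]
opening: 0.323
finger_force: 59.0
```

```bash
python3 - <<'E'
from h import *
s=ctrl.get_state();print(s['opening'],s['finger_force'],s['contact_force'])
im,d=ctrl.read_camera('wrist');cv2.imwrite('pics/w2.png',im[:,:,::-1])
# cradle: refine direction from tops, scene+side
P=[]
for n,b in(('scene',(250,210,310,270)),('side',(245,195,295,255))):
    D=np.load(n+'.npz');W=D['W'][b[1]:b[3],b[0]:b[2]].reshape(-1,3);W=W[np.isfinite(W[:,2])];Q=W[W[:,2]>.03];
    for lo in(1,-1):
        q=Q[(Q[:,1]+.083)*lo>0];print(n,lo,q[:,:2].min(0).round(3),q[:,:2].max(0).round(3),np.percentile(q[:,1],[5,95]).round(3),cv2.minAreaRect((q[:,:2]*1000).astype(np.float32)))
c=np.array([.634,-.083,.055]);yaw=.05
T=tool(0,yaw);a=T.apply([1,0,0]);print('a',a)
g=c+.085*a
for h in(.1,0): print(h,*delta(g+[0,0,h-.021],T))
E
```

```text
0.323171767822102 58.97327478043735 [ 0.43864812  0.11106448 -2.58072972]
scene 1 [ 0.597 -0.05 ] [ 0.668 -0.029] [-0.048 -0.033] ((632.6752319335938, -40.20450210571289), (70.642822265625, 17.911558151245117), 3.0917632579803467)
scene -1 [ 0.602 -0.133] [ 0.673 -0.113] [-0.132 -0.117] ((637.7523193359375, -122.80016326904297), (70.85540008544922, 18.418609619140625), 2.224717140197754)
side 1 [ 0.595 -0.049] [ 0.664 -0.031] [-0.048 -0.032] ((630.189208984375, -40.79907989501953), (69.02056121826172, 16.74068260192871), 2.517505168914795)
side -1 [ 0.599 -0.137] [ 0.669 -0.115] [-0.133 -0.117] ((634.3079833984375, -125.18328857421875), (68.67021179199219, 19.90448570251465), 4.0043463706970215)
a [-0.04997917  0.99875026  0.        ]
0.1 [0.1722 0.1691 0.2201] [ 0.018 -0.692 -0.038]
0 [0.1084 0.1687 0.2971] [ 0.018 -0.692 -0.038]
```

View pics/w2.png

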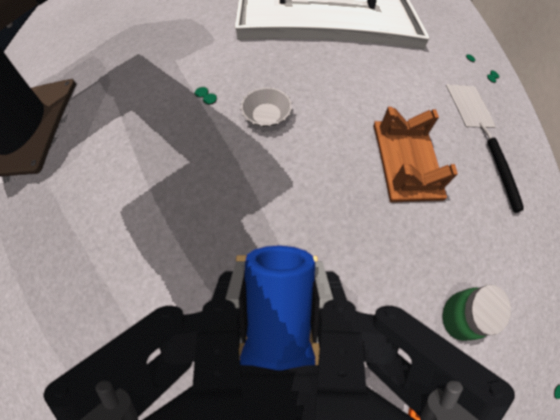

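Call:
{"fn": "carry_out", "kwargs": {
  "deltas": [0.014,0.014,0.017,0.001,-0.06,-0.003,0.038,0.037,0.048,0.004,-0.15,-0.008,0.065,0.064,0.084,0.007,-0.263,-0.014,0.095,0.093,0.121,0.01,-0.38,-0.021,0.124,0.122,0.158,0.013,-0.498,-0.027]
}}

```text
time: 4.0
eef_pos: [0.5824, -0.0707, 0.1487]
tcp_rot: [0.69, 0.717, 0.068, -0.07]
contact_force: [0.2, -0.2, -2.3]
opening: 0.324
finger_force: 59.1
```

```bash
python3 - <<'E'
from h import *
c=np.array([.634,-.082,.055]);yaw=.055
T=tool(0,yaw);a=T.apply([1,0,0]);g=c+.085*a
print(*delta(g+[0,0,.1-.021],T))
E
```

```text
[0.0674 0.0498 0.0284] [ 0.003 -0.195 -0.016]
```

Call:
{"fn": "carry_out", "kwargs": {
  "deltas": [0.03,0.022,0.012,0.001,-0.09,-0.007,0.056,0.042,0.023,0.003,-0.165,-0.014,0.067,0.05,0.028,0.003,-0.195,-0.016,0.067,0.05,0.028,0.003,-0.195,-0.016]
}}

```text
time: 4.5
eef_pos: [0.6284, 0.0027, 0.1336]
tcp_rot: [0.686, 0.727, 0.001, -0.003]
contact_force: [0.1, 0.5, -3.0]
opening: 0.323
finger_force: 59.2
```

```bash
cat > fit.py <<'E'
from h import *
from scipy.optimize import least_squares
def prof(t): return np.interp(t,[-.062,.053,.063,.2],[.019,.019,.015,.015])
def bottle(guess,cams=('scene','side'),tag=None):
    "fit mid xyz, yaw, elevation of the bottle to blue+white points near the guess"
    gm=np.array(guess[:3]);f=lambda y,e:np.array([np.sin(y)*np.cos(e),np.cos(y)*np.cos(e),np.sin(e)])
    Ps=[]
    for n in cams:
        im,W=cloud(n)
        if tag: cv2.imwrite(f'pics/{tag}_{n}.png',im[:,:,::-1])
        h=cv2.cvtColor(im,cv2.COLOR_RGB2HSV).astype(int); a=f(*guess[3:]); q=W-gm; t=q@a
        rr=np.linalg.norm(q-t[...,None]*a,axis=-1)
        m=np.isfinite(t)&(t>-.09)&(t<.13)&(rr<.05)&(h[...,0]>105)&(h[...,0]<130)&(h[...,1]>110)
        Ps.append(W[m]); print(n,m.sum())
    P=np.vstack(Ps)
    def r(p):
        a=f(p[3],p[4]);q=P-p[:3];t=q@a
        return np.r_[np.linalg.norm(q-t[:,None]*a,axis=1)-prof(t),np.maximum(t-.108,0)+np.maximum(-.062-t,0)]
    s=least_squares(r,guess,loss='soft_l1',f_scale=.003);p=s.x;t=(P-p[:3])@f(p[3],p[4])
    print('mid',p[:3].round(4),'yaw(-)',p[3].round(3),'elev deg',np.degrees(p[4]).round(1),'t',np.percentile(t,[1,99]).round(3),'rms',np.sqrt(np.mean(r(p)**2)).round(4))
    return p
E
python3 - <<'E'
from fit import *
bottle([.634,-.082,.155,-.055,0],tag='b1')
c=np.array([.634,-.082,.055]);yaw=.055
T=tool(0,yaw);a=T.apply([1,0,0]);g=c+.085*a
print(*delta(g+[0,0,-.021],T))
E
```

```text
scene 453
side 237
mid [ 0.6314 -0.0869  0.1516] yaw(-) -0.055 elev deg 1.4 t [-0.06   0.107] rms 0.0033
[0.0018 0.0011 0.1002] [-0.002 -0.004  0.001]
```

Call:
{"fn": "carry_out", "kwargs": {
  "deltas": [0.003,0.002,0.02,0,0,0,0.005,0.003,0.055,0,0,0,0.005,0.003,0.08,0,0,0,0.005,0.003,0.092,0,0,0,0.005,0.003,0.096,0,0,0]
}}

```text
time: 5.22
eef_pos: [0.6314, 0.0056, 0.0377]
tcp_rot: [0.687, 0.726, 0.001, -0.002]
contact_force: [-0.7, -0.7, -1.5]
opening: 0.319
finger_force: 59.2
```

Call:
{"fn": "carry_out", "kwargs": {
  "deltas": [0,0,0,0,0,0,0,0,0.001,0,0,0]
}}

```text
time: 5.48
eef_pos: [0.6331, 0.006, 0.0394]
tcp_rot: [0.687, 0.727, 0.002, 0.0]
contact_force: [-0.7, -1.0, -2.5]
opening: 0.329
finger_force: 59.2
```

```bash
python3 - <<'E'
from fit import *
bottle([.634,-.082,.055,-.055,0],tag='b2')
s=ctrl.get_state();print(s['contact_force'],s['wrist_torque'])
E
```

```text
scene 412
side 199
mid [ 0.6361 -0.0827  0.0573] yaw(-) -0.056 elev deg 1.2 t [-0.061  0.108] rms 0.003
[ 0.81959778 -0.07519357 -2.7044991 ] [ 0.16803742 -0.00501937 -0.00369085]
```

Call:
{"fn": "carry_out", "kwargs": {
  "deltas": [0,0,0.001,0,0,0,0,0,0.002,0,0,0,0,0,0.003,0,0,0,0,0,0.003,0,0,0]
}}

```text
time: 6.08
eef_pos: [0.632, 0.0062, 0.0353]
tcp_rot: [0.687, 0.727, 0.001, -0.001]
contact_force: [-1.5, 0.2, 0.6]
opening: 0.325
finger_force: 59.7
```

Contact force is about zero, so the bottle is resting in the cradle. Release.

Call:
{"fn": "carry_out", "kwargs": {
  "deltas": [0,0,0,0,0,0,0,0,0,0,0,0,0,0,0,0,0,0],
  "grip": 100
}}

```text
time: 6.45
eef_pos: [0.6323, 0.0061, 0.0352]
tcp_rot: [0.687, 0.727, 0.001, -0.001]
contact_force: [-0.6, -0.7, 0.7]
opening: 0.945
finger_force: 0.0
```

Call:
{"fn": "carry_out", "kwargs": {
  "deltas": [0,0,-0.02,0,0,0,0,0,-0.06,0,0,0,0,0,-0.08,0,0,0,-0.03,0,-0.085,0,0,0,-0.05,0,-0.085,0,0,0]
}}

```text
time: 7.08
eef_pos: [0.6354, -0.045, 0.1213]
tcp_rot: [0.687, 0.727, 0.002, 0.0]
contact_force: [-0.3, 0.1, -0.1]
opening: 1.004
finger_force: 0.0
```

```bash
python3 - <<'E'
from fit import *
p=bottle([.634,-.082,.055,-.055,0],tag='b3')
T=tool(0,.055)
for h in(.08,0): print(*delta(p[:3]+[0,0,h-.021],T))
E
```

```text
scene 419
side 463
mid [ 0.6329 -0.0825  0.0543] yaw(-) -0.057 elev deg -0.2 t [-0.061  0.108] rms 0.0022
[-0.0365 -0.0038  0.0063] [ 0.    -0.003 -0.002]
[-0.0367 -0.0038  0.0863] [ 0.    -0.003 -0.002]
```

Call:
{"fn": "carry_out", "kwargs": {
  "deltas": [-0.025,-0.004,0.006,0,0,0,-0.0366,-0.004,0.01,0,0,0,-0.0366,-0.004,0.05,0,0,0,-0.0366,-0.004,0.08,0,0,0,-0.0366,-0.004,0.086,0,0,0]
}}

```text
time: 7.8
eef_pos: [0.6306, -0.0794, 0.0303]
tcp_rot: [0.687, 0.727, -0.0, -0.004]
contact_force: [0.9, 0.3, 0.2]
opening: 0.998
finger_force: 0.0
```

Call:
{"fn": "carry_out", "kwargs": {
  "deltas": [0,0,0,0,0,0,0,0,0,0,0,0,0,0,0,0,0,0,0,0,0,0,0,0],
  "grip": 0,
  "grip_force": 90
}}

```text
time: 8.3
eef_pos: [0.6348, -0.0808, 0.036]
tcp_rot: [0.687, 0.726, 0.002, 0.001]
contact_force: [1.5, 0.2, 3.9]
opening: 0.421
finger_force: 89.3
```

Call:
{"fn": "carry_out", "kwargs": {
  "deltas": [0,0,-0.008,0,0,0,0,0,-0.025,0,0,0,0,0,-0.055,0,0,0,0,0,-0.09,0,0,0,0,0,-0.12,0,0,0]
}}

```text
time: 8.93
eef_pos: [0.6324, -0.0809, 0.1553]
tcp_rot: [0.687, 0.727, 0.001, -0.001]
contact_force: [-0.1, -0.3, -3.4]
opening: 0.422
finger_force: 90.0
```

```bash
python3 - <<'E'
from fit import *
s=ctrl.get_state();print(s['eef_pos'],s['contact_force'],s['qpos'].round(2))
p=bottle([.634,-.082,.175,-.055,0])
# bar, now unobscured?
im,W=cloud('side'); q=W[330:395,225:345].reshape(-1,3); q=q[np.isfinite(q[:,2])&(q[:,2]>.05)]
print(len(q),q[:,2].max())
for lo,hi in((.48,.52),(.52,.55),(.55,.58),(.58,.62)):
    w=q[(q[:,0]>lo)&(q[:,0]<hi)]; print(lo,np.percentile(w[:,1],[5,50,95]).round(4),np.percentile(w[:,2],[50,90]).round(4))
im,W=cloud('scene'); cv2.imwrite('pics/s4.png',im[:,:,::-1])
q=W[100:200,250:400].reshape(-1,3); q=q[np.isfinite(q[:,2])&(q[:,2]>.045)&(q[:,2]<.07)];print(len(q), len(q) and np.percentile(q[:,1],[5,50,95]))
E
```

```text
[ 0.632403   -0.08091074  0.15533152] [-0.12986405 -0.25701202 -3.40406928] [-0.29  0.27  1.73  0.    1.13 -0.34]
scene 266
side 471
mid [ 0.6313 -0.0824  0.176 ] yaw(-) -0.058 elev deg 1.9 t [-0.062  0.107] rms 0.003
748 0.06351475633311808
0.48 [0.2908 0.2963 0.2984] [0.0595 0.0615]
0.52 [0.2911 0.2973 0.2992] [0.0594 0.0619]
0.55 [0.2926 0.298  0.2997] [0.0593 0.0618]
0.58 [0.293  0.2984 0.301 ] [0.0596 0.0617]
241 [0.28724245 0.29540357 0.30384871]
```

```bash
cat > tap.py <<'E'
from h import *
E0=np.array([.552,.2915,.060]); T=tool(-np.radians(35),.024); a=T.apply([1,0,0]); d=T.apply([0,0,1])
def tcp(back,off=.007,r=.021): return E0-off*d-(.108+back)*a+r*d
E
python3 - <<'E'
from tap import *
print(a,d)
for b in(.09,0): print(tcp(b).round(4),*delta(tcp(b),T))
E
```

```text
[-0.01965776  0.81891614 -0.57357644] [ 0.01376451 -0.57341125 -0.81915204]
[0.5561 0.1213 0.1621] [ 0.2062 -0.065  -0.0078] [ 0.01  -0.613  0.031]
[0.5543 0.195  0.1105] [ 0.2797 -0.0627  0.044 ] [ 0.01  -0.613  0.031]
```

Call:
{"fn": "carry_out", "kwargs": {
  "deltas": [0.008,-0.003,0,0,-0.025,0.001,0.025,-0.008,-0.001,0.001,-0.074,0.004,0.052,-0.016,-0.002,0.002,-0.153,0.008,0.082,-0.026,-0.003,0.004,-0.245,0.012,0.113,-0.036,-0.004,0.005,-0.337,0.017]
}}

```text
time: 9.75
eef_pos: [0.5888, 0.0313, 0.1561]
tcp_rot: [0.683, 0.71, -0.118, 0.119]
contact_force: [-0.1, 0.6, -3.2]
opening: 0.418
finger_force: 90.0
```

```bash
python3 - <<'E'
from tap import *
print(*delta(tcp(.09),T))
E
```

```text
[ 0.0841 -0.0293 -0.0357] [ 0.002 -0.274  0.014]
```

Call:
{"fn": "carry_out", "kwargs": {
  "deltas": [0.03,-0.01,-0.011,0.001,-0.092,0.005,0.054,-0.019,-0.022,0.001,-0.175,0.009,0.074,-0.026,-0.031,0.002,-0.24,0.012,0.084,-0.029,-0.036,0.002,-0.274,0.014,0.084,-0.029,-0.036,0.002,-0.274,0.014]
}}

```text
time: 10.38
eef_pos: [0.5574, 0.1208, 0.1632]
tcp_rot: [0.666, 0.684, -0.209, 0.215]
contact_force: [-0.1, -0.6, -2.6]
opening: 0.42
finger_force: 90.1
```

```bash
python3 - <<'E'
from fit import *
from tap import *
print(*delta(tcp(.09),T)); e=np.radians(-35)
s=ctrl.get_state(); Tn=R.from_quat(s['tcp_rot']); m=s['eef_pos']-.021*Tn.apply([0,0,1])
p=bottle([*m,-.024,e],tag='t1')
an=np.array([np.sin(p[3])*np.cos(p[4]),np.cos(p[3])*np.cos(p[4]),np.sin(p[4])]); mouth=p[:3]+.108*an
print('mouth',mouth,'edge rel in tool',Tn.inv().apply(E0-mouth),'nominal edge rel',Tn.inv().apply(E0-(m+.108*Tn.apply([1,0,0]))), s['qpos'].round(2))
E
```

```text
[ 0.0011 -0.0013  0.0006] [ 0.002 -0.003  0.002]
scene 177
side 327
mid [0.5583 0.1278 0.1775] yaw(-) -0.055 elev deg -34.5 t [-0.063  0.105] rms 0.0034
mouth [0.55345633 0.21665033 0.11625491] edge rel in tool [0.0935812  0.00053136 0.00338914] nominal edge rel [ 0.09113934 -0.00084478  0.00811672] [ 0.28  0.27  1.82 -0.61  1.29  0.5 ]
```

View pics/t1_side.png

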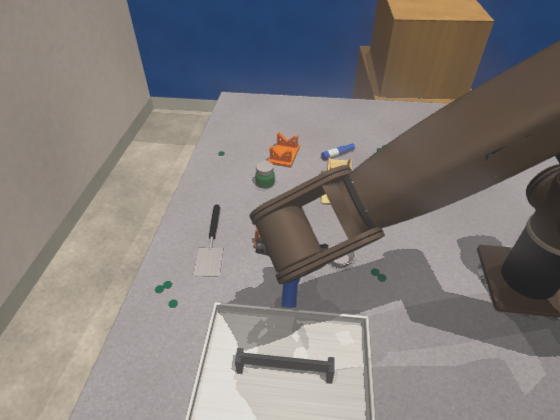

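Call:
{"fn": "carry_out", "kwargs": {
  "deltas": [0.011,0,0,0,0,0,0.036,0,0,0,0,0,0.067,0,0,0,0,0,0.098,0,0,0,0,0,0.075,0,0,0,0,0]
}}

```text
time: 11.1
eef_pos: [0.5556, 0.1828, 0.1188]
tcp_rot: [0.665, 0.684, -0.21, 0.214]
contact_force: [0.2, -0.3, -2.5]
opening: 0.421
finger_force: 90.2
```

Call:
{"fn": "carry_out", "kwargs": {
  "deltas": [-0.02,0,0,0,0,0,-0.035,0,0,0,0,0,-0.04,0,0,0,0,0,-0.04,0,0,0,0,0]
}}

```text
time: 11.6
eef_pos: [0.5576, 0.1483, 0.145]
tcp_rot: [0.667, 0.682, -0.208, 0.215]
contact_force: [-0.8, -0.8, -2.6]
opening: 0.418
finger_force: 90.2
```

```bash
python3 - <<'E'
from fit import *
from tap import *
e=np.radians(-35)
s=ctrl.get_state(); print(s['time'],s['contact_force']);Tn=R.from_quat(s['tcp_rot']); m=s['eef_pos']-.021*Tn.apply([0,0,1])
p=bottle([*m,-.024,e],tag='t2')
an=np.array([np.sin(p[3])*np.cos(p[4]),np.cos(p[3])*np.cos(p[4]),np.sin(p[4])]); mouth=p[:3]+.108*an
print('edge rel in tool',Tn.inv().apply(E0-mouth),'nominal edge rel',Tn.inv().apply(E0-(m+.108*Tn.apply([1,0,0]))))
for n in('scene','side'): print([(np.round(r['uv']),round(r['score'],2)) for q in('weight1_mid','weight2_mid') for r in ctrl.find_in(n,q)])
im=np.vstack([cv2.imread('pics/t2_scene.png')[100:210,240:400],cv2.imread('pics/t2_side.png')[270:420,210:370]]); cv2.imwrite('pics/t2c.png',cv2.resize(im,None,fx=2.3,fy=2.3))
E
```

```text
11.6 [-0.76674383 -0.84942856 -2.64021418]
scene 173
side 225
mid [0.5603 0.1531 0.1591] yaw(-) -0.08 elev deg -33.8 t [-0.062  0.108] rms 0.0037
edge rel in tool [ 0.06241417 -0.00016853  0.00405011] nominal edge rel [ 0.05821918 -0.00247111  0.00905286]
[]
[(array([291., 320.]), 0.59)]
```

View pics/t2c.png

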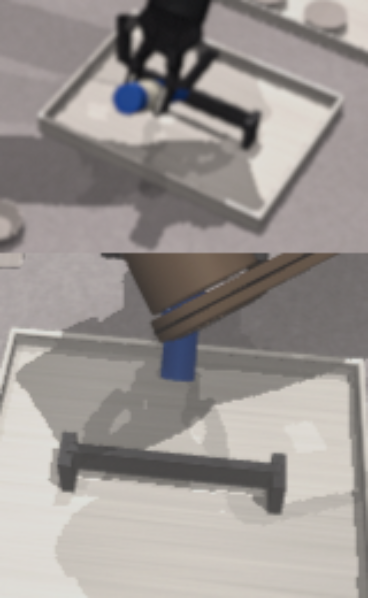

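Nothing has dropped yet. In the crop, the tray around the bar is empty and the bottle is drawn back. I tap again, a little deeper, and read the force.

Call:
{"fn": "carry_out", "kwargs": {
  "deltas": [0.012,0,0,0,0,0,0.04,0,0,0,0,0,0.071,0,0,0,0,0]
}}

```text
time: 12.28
eef_pos: [0.5573, 0.1994, 0.1103]
tcp_rot: [0.663, 0.68, -0.22, 0.225]
contact_force: [-6.0, -58.1, 47.2]
opening: 0.418
finger_force: 90.9
```

Call:
{"fn": "carry_out", "kwargs": {
  "deltas": [-0.02,0,0,0,0,0,-0.05,0,0,0,0,0,-0.07,0,0,0,0,0,-0.075,0,0,0,0,0,-0.075,0,0,0,0,0]
}}

```text
time: 12.9
eef_pos: [0.5576, 0.1455, 0.1469]
tcp_rot: [0.667, 0.683, -0.208, 0.215]
contact_force: [-0.5, 0.2, -1.4]
opening: 0.422
finger_force: 91.8
```

```bash
cat > chk.py <<'E'
from fit import *
from tap import *
s=ctrl.get_state(); print(s['time'],s['contact_force']);Tn=R.from_quat(s['tcp_rot']); m=s['eef_pos']-.021*Tn.apply([0,0,1])
p=bottle([*m,-.024,np.radians(-35)],tag='t')
an=np.array([np.sin(p[3])*np.cos(p[4]),np.cos(p[3])*np.cos(p[4]),np.sin(p[4])]); mouth=p[:3]+.108*an
print('edge rel in tool',Tn.inv().apply(E0-mouth),'nominal edge rel',Tn.inv().apply(E0-(m+.108*Tn.apply([1,0,0]))))
for n in('scene','side'): print([(np.round(r['uv']),round(r['score'],2)) for r in ctrl.find_in(n,'weight1_mid')])
E
python3 chk.py
```

```text
12.9 [-0.45014891  0.20788632 -1.40948455]
scene 173
side 215
mid [0.5621 0.1484 0.163 ] yaw(-) -0.082 elev deg -33.9 t [-0.061  0.109] rms 0.0036
edge rel in tool [ 0.06859708 -0.00161747  0.00435498] nominal edge rel [ 0.0615588  -0.00224155  0.00896466]
[]
[(array([286., 351.]), 0.49)]
```

```bash
python3 - <<'E'
import cv2,numpy as np
im=np.vstack([cv2.imread('pics/t_scene.png')[100:210,240:400],cv2.imread('pics/t_side.png')[270:420,210:370]]); cv2.imwrite('pics/t3c.png',cv2.resize(im,None,fx=2.3,fy=2.3))
E
```

```text
(no output)
```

View pics/t3c.png

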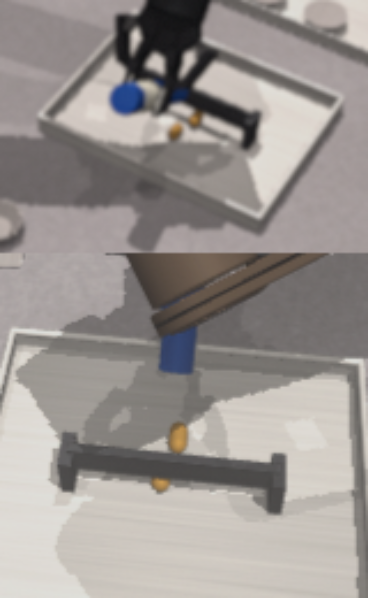

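Both weights are in the tray, one on each side of the bar (crop 178,437 and 160,483). I now carry the empty bottle back to the cradle.

```bash
cat > back.py <<'E'
from h import *
c=np.array([.634,-.082,.055]);T=tool(0,.055)
for h in(.11,): print(h,*delta(c+[0,0,h-.021]+.004*T.apply([1,0,0]),T))
E
python3 - <<'E'
import back
from h import *
for n,b in(('side',(270,440,260,310)),('scene',(150,175,300,340))):
    im,W=cloud(n); h=cv2.cvtColor(im,cv2.COLOR_RGB2HSV).astype(int)
    m=(h[...,0]>8)&(h[...,0]<28)&(h[...,1]>110)&(np.abs(W[...,0]-.55)<.16)&(np.abs(W[...,1]-.295)<.12)&(W[...,2]<.1)
    k,l=cv2.connectedComponents(m.astype(np.uint8))
    for i in range(1,k):
        if (l==i).sum()>4: print(n,(l==i).sum(),W[l==i].mean(0).round(3),W[l==i][:,2].max().round(3))
E
```

```text
0.11 [-0.184   0.0708  0.1308] [-0.007  0.608 -0.029]
side 73 [0.551 0.257 0.019] 0.025
side 28 [0.563 0.3   0.018] 0.023
scene 19 [0.566 0.288 0.018] 0.033
scene 19 [0.555 0.253 0.017] 0.024
```

Call:
{"fn": "carry_out", "kwargs": {
  "deltas": [-0.02,0.007,0.005,-0.001,0.06,-0.003,-0.055,0.02,0.02,-0.002,0.18,-0.008,-0.09,0.035,0.045,-0.003,0.3,-0.015,-0.12,0.047,0.07,-0.005,0.42,-0.02,-0.145,0.056,0.095,-0.006,0.52,-0.025]
}}

```text
time: 13.82
eef_pos: [0.6186, -0.028, 0.1526]
tcp_rot: [0.688, 0.724, -0.029, 0.032]
contact_force: [0.5, 0.1, -2.1]
opening: 0.42
finger_force: 91.9
```

```bash
python3 back.py
```

```text
0.11 [-0.0497  0.0127  0.0129] [ 0.001  0.086 -0.005]
```

Call:
{"fn": "carry_out", "kwargs": {
  "deltas": [-0.03,0.008,0.008,0,0.06,-0.004,-0.05,0.013,0.013,0.001,0.086,-0.005,-0.05,0.013,0.013,0.001,0.086,-0.005]
}}

```text
time: 14.2
eef_pos: [0.6333, -0.0786, 0.1425]
tcp_rot: [0.688, 0.725, -0.002, -0.0]
contact_force: [0.5, -0.7, -1.7]
opening: 0.421
finger_force: 91.9
```

```bash
python3 - <<'E'
from fit import *
p=bottle([.634,-.084,.165,-.055,0],tag='r1')
s=ctrl.get_state();print(s['eef_pos']);Tn=R.from_quat(s['tcp_rot']);print('mid to cradle in tool',Tn.inv().apply(np.array([.633,-.082,.055])-p[:3]))
E
```

```text
scene 265
side 463
mid [ 0.6318 -0.0819  0.1604] yaw(-) -0.045 elev deg 0.2 t [-0.063  0.109] rms 0.0028
[ 0.6330724  -0.07634561  0.14284808]
mid to cradle in tool [-5.96819787e-06  1.42514645e-03  1.05445822e-01]
```

Call:
{"fn": "carry_out", "kwargs": {
  "deltas": [0,0.001,0.02,0,0,0,0,0.001,0.055,0,0,0,0,0.001,0.085,0,0,0,0,0.001,0.1,0,0,0,0,0.001,0.105,0,0,0]
}}

```text
time: 14.92
eef_pos: [0.6339, -0.076, 0.0372]
tcp_rot: [0.687, 0.727, -0.002, -0.0]
contact_force: [0.6, 0.7, -1.6]
opening: 0.417
finger_force: 92.2
```

Call:
{"fn": "carry_out", "kwargs": {
  "deltas": [0,0,0.001,0,0,0,0,0,0.002,0,0,0,0,0,0.002,0,0,0]
}}

```text
time: 15.3
eef_pos: [0.6349, -0.0771, 0.0374]
tcp_rot: [0.687, 0.726, -0.001, 0.001]
contact_force: [-0.5, 0.6, 0.0]
opening: 0.416
finger_force: 92.2
```

Call:
{"fn": "carry_out", "kwargs": {
  "deltas": [0,0,0.0005,0,0,0,0,0,0.001,0,0,0]
}}

```text
time: 15.55
eef_pos: [0.6348, -0.0772, 0.0367]
tcp_rot: [0.687, 0.727, -0.001, 0.001]
contact_force: [-3.3, 0.5, 6.3]
opening: 0.421
finger_force: 92.3
```

Call:
{"fn": "carry_out", "kwargs": {
  "deltas": [0,0,0,0,0,0,0,0,0,0,0,0,0,0,0,0,0,0,0,0,0,0,0,0],
  "grip": 100
}}

```text
time: 16.05
eef_pos: [0.6342, -0.0768, 0.0351]
tcp_rot: [0.687, 0.726, -0.001, 0.0]
contact_force: [0.5, -0.3, -0.3]
opening: 1.001
finger_force: 0.0
```

Call:
{"fn": "carry_out", "kwargs": {
  "deltas": [0,0,-0.02,0,0,0,0,0,-0.06,0,0,0,0,0,-0.11,0,0,0,0,0,-0.15,0,0,0,0,0,-0.15,0,0,0]
}}

```text
time: 16.68
eef_pos: [0.6375, -0.0773, 0.1924]
tcp_rot: [0.687, 0.726, 0.001, 0.005]
contact_force: [0.7, -0.3, 1.1]
opening: 1.001
finger_force: 0.0
```

```bash
python3 - <<'E'
from fit import *
p=bottle([.634,-.082,.055,-.055,0],tag='f')
for n in('side','scene'):
    im,W=cloud(n); h=cv2.cvtColor(im,cv2.COLOR_RGB2HSV).astype(int)
    m=(h[...,0]>8)&(h[...,0]<28)&(h[...,1]>110)&(np.abs(W[...,0]-.55)<.16)&(np.abs(W[...,1]-.295)<.12)&(W[...,2]<.1)
    k,l=cv2.connectedComponents(m.astype(np.uint8))
    for i in range(1,k):
        if (l==i).sum()>4: print(n,(l==i).sum(),W[l==i].mean(0).round(3),W[l==i][:,2].max().round(3))
s=ctrl.get_state();print(s['time'],s['contact_force'],s['opening'])
E
```

```text
scene 415
side 466
mid [ 0.6331 -0.0815  0.054 ] yaw(-) -0.063 elev deg -0.1 t [-0.061  0.107] rms 0.0022
side 72 [0.551 0.256 0.02 ] 0.023
side 26 [0.562 0.3   0.018] 0.022
scene 18 [0.567 0.288 0.019] 0.027
scene 19 [0.555 0.252 0.017] 0.023
16.875 [ 0.15903096 -0.24174522 -0.11942946] 1.0022196857942807
```

View pics/f_scene.png

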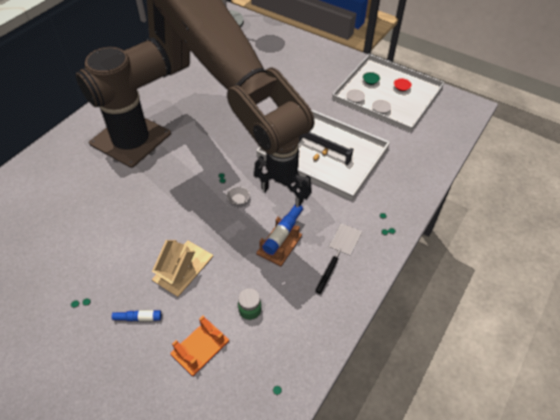

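The bottle lies in the wooden cradle (282,235), both weights are in the tray (about 320,154), and the tin, jar and knife have not moved.

```bash
python3 -c "
from plant import ctrl
print(ctrl.sign_off())"
```

```text
the job is handed in; nothing more can be done
None
```

I've handed the job in at about 17 s of the 48 s allowed: both weights dropped into the tray on the second tap, the empty bottle is back in the wooden cradle and released, and the tart tin, jar and palette knife show no movement in the last picture; no verdict was returned.

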